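Unlock the bread keeper and lift a roll with tongs

ROBOT

A 7-joint arm with a two-finger parallel gripper is mounted at the origin on a cart in front of the work surface, level with it; the furniture and walls round the work are solid. World frame = base frame: x ahead of the robot, y to its left, z up, the work surface at z = 0. Lengths are in m, angles in rad, forces in N, time in s.
With the tool pointing down it reaches from about 0.4 to 0.85 m from the base axis. Payload 4.5 kg.
Tool frame: the origin (TCP) lies between the finger pads; the fingertips stand 17 mm ahead of it and the grasp point (between the pads) lies 2 mm behind it; z points along the fingers, y is the line along which they close (so a half turn about z gives the same grasp; the last joint's range is limited). The gripper opens to 85 mm and grips with 20 to 120 N. Pads are 22 mm wide; open, the fingers measure 114 mm over their backs; the gripper's body (76 mm by 85 mm) begins 54 mm behind the grasp point. The pads swing forward as they close: fully open they stand 13 mm farther back than shut.
Start: joints at [-1.203, 0.689, -0.195, 1.565, 0.157, 0.902, -0.215], TCP at [0.205, 0.591, 0.248] pointing down, gripper open.
Joint ranges: [-3.01, 3.01], [-0.46, 2.08], [-1.47, 1.51], [0.13, 2.56], [-1, 4.14], [0.04, 2.09], [-2.66, 2.66]. Speed limits (rad/s): [2.57, 2.57, 3.14, 3.14, 3.14, 3.14, 3.14].

INTERFACE

Orientations are given as a rotation vector (axis times angle).
In Python, from station import arm, grab_frame, hand_in gives the robot as it stands. The module is installed in compiled form; this text tells all that it offers.
- The arm moves only by the shell command python3 -m creep 'ROWS' [FORCE]. ROWS is JSON, one flat list of numbers, 5 for each row, row after row: the shift along the tool's x, y, z in mm, then the turn about the tool's z in degrees, then the finger opening in mm, from 0 to 85.4. A call has exactly 8 rows; each row is the pose to reach, as a shift and turn from the pose commanded when the call began, along the tool's axes at that moment; what a row does not reach only later rows make up. A row lasts 1/8 s, in which the tool goes at most 62.5 mm and 10.7 degrees, less where a joint would pass 70% of its speed; a pose out of reach is approached as far as the arm can. A call with a gripper value outside its range is refused whole. The fingers move at their own pace and stop on an object; FORCE is the grip in N (left out, the last holds). Time passes only in rows, so rows that repeat a pose let the fingers close, or fill a call up. It gives the time, the measured TCP pose, the force, the opening and the grip force at its end, in the units of the state.
- arm.observe(): the state, without advancing time (a new reading comes with each control period).
- grab_frame(name): name is "side" or "top" or "wrist"; returns a dict with "frame" (384x512x3 uint8, red, green, blue), "fov_y" (degrees; the focal length in pixels is half the picture's height over the tangent of half this angle, whatever the lens; pixels are square), "cx", "cy" (the principal point, pixels), "eye" and "orientation" of the camera in the world; the wrist camera has in their place "hand_eye" (4x4, takes a point from camera to tool coordinates, whose origin is the TCP and whose axes are the flange's). Camera axes: x right, y down, z forward; pixel columns grow to the right and rows downward; lengths in m; the calibration is good to about 2 mm. A picture is of the moment at which its call begins: read the wrist's pose just before it. There is no depth.
- hand_in(): hands the job in; it is judged then, once.
The state is a dict: "time": time; "qpos": joint angles; "dq": joint speeds; "tau": joint torques, N m; "tcp_pos": TCP position; "orientation": TCP orientation; "wrist_force": force on the tool from outside, world axes, zero at the start; "torque": the same for the moment, N m; "finger_gap": opening from 0.0 (shut) to 1.0 (fully open); "grasp_force": force on a finger pad.
Only numpy, scipy, OpenCV 4.12 (cv2) and the standard library are available. Lean on these libraries where they do the work, as an engineer would, in place of code of your own. Each camera call takes 0.05 s, during which the arm holds its last target. There are 200 camera calls.

TASK

Swing the cam lever on the bread keeper all the way over to free its clear cover, and slide the cover fully open. Then pick up the serving tongs from their rest, close them on the bread roll and lift it at least 10 cm above the worktop, touching the roll with the tongs only. Finish while still holding the tongs with the roll in their jaws, lifted and still; leave the can and the jigger where they stand.

Things in the scene. Friction and masses are not known exactly. Their poses are not given: they have to be found in the camera images.
- keeper: Bread keeper, fixed: a wooden board 120 (x) x 330 (y) x 8 mm, rails to z 13 mm along its long edges, a wooden end block (110 x 30 mm, y 135 to 165 mm, top at z 60 mm) at its +y end, an end stop 18 mm high at its -y end. Origin: centre of the board's underside, on the worktop; x points away from the robot, y along the board to the robot's left, z up.
- cam_lever (a joint): Brass cam lever turning about the vertical on the end block. Near 0 its handle points to the keeper's -x (to the robot) and its hook blocks the stud on the cover; it grows as the handle swings clockwise seen from above, to the keeper's +y (outwards, left); cover free from about 0.6, fully over 1.6 rad. Light friction (0.05 N m); stays where left.
- lever_pin (a point): Middle of the upright round pin (12 mm diameter) at the end of the lever's handle; 70 mm from the lever's axis. The pin stands from 81 to 118 mm above the worktop; this point is at 102 mm.
- lever_pivot (a point): Point on the lever's vertical axis at the height of lever_pin (fixed to the keeper at x 20, y 150 mm).
- cover (a joint): Clear plastic cover over the roll, 110 x 140 mm, top 62 mm above the worktop, open towards the end block; it slides along the keeper's -y (away from the lever). 0 shut, 0.150 m fully open; about 1 N of friction; the lever's hook stops it after some 4 mm while locked.
- cover_grip (a point): Grip point on the cover: a wooden block 50 (x) x 12 (y) mm, from 62 to 96 mm above the worktop, over the centre of the cover; this point is 84 mm above the worktop.
- roll: Small round bread roll, 46 mm diameter, 35 mm high, 40 g, flat underneath, lying on the keeper's board (8 mm above the worktop) under the cover. Origin: centre of its underside. It is widest from 13 to 20 mm above its underside.
- tongs: Steel serving tongs lying flat on their rest, 200 mm long, 90 g: two upright strips 20 mm high (24 at the jaws) joined at a bow. Origin: midway between the black grips (x -19 to +19 mm), at the underside (14 mm above the worktop on the rest); x points to the jaws, y across, z up. The bow's end is at x -96 mm, the hinge at x -80. 57 mm wide over the grips as they lie.
- tongs_left (a joint): Closing angle of the left arm (the right one moves alike). 0: sprung open, 57 mm over the grips, 75 mm gap at the jaws. Pressing the grips takes 4 N a side to begin with, 9 N at the roll's size; about 0.10 rad and 38 mm over the grips when on the roll. The jaws move 2.2 times as far as the grips. A grip of 30 to 60 N holds the roll well.
- tongs_jaws (a point): Midway between the jaws, 95 mm ahead of the tongs' origin and 10 mm above their underside: the roll's middle belongs here.
- rest: Wooden tongs rest, fixed: two cross bars 14 mm high and 14 mm thick at x -60 (50 mm wide) and x +60 (110 mm wide), joined by a spine 12 mm wide and 6 mm high; elsewhere bare worktop, so fingers can go down beside the tongs' grips. Origin: centre of its underside; same axes as the tongs lie.
- drink_can: Bystander: drink can, 53 mm diameter, 135 mm high, standing; origin centre of its underside.
- jigger: Bystander: double-cone brass jigger, 47 mm diameter, 101 mm high, standing; origin centre of its underside.
Not all that is in view belongs to the job. There is more than one size of the tongs; the one meant has the size given above.

How it is judged:
On the way, in this order (a step that is already met when the one before it is completed fails the run):
1. the cam lever is swung over (past 1.2 rad) with the cover still shut (value of joint cam_lever above 1.2 rad and value of joint cover below 0.02 m), for 0.2 s.
2. the cover is slid open (past 0.125 m) (value of joint cover above 0.125 m), for 0.2 s.
3. the tongs are gripped and lifted off their rest, with nothing in them (contact force between the fingers and tongs above 2 N and height (world z) of tongs above 0.04 m and contact force between tongs and rest below 0.05 N and height (world z) of roll below 0.02 m), for 0.2 s.
At the end, for the whole second after the job is handed in: Lever past 1.2 rad, cover open past 0.125 m. Fingers grip the tongs and the tongs the roll (each over 2 N), the roll 65-125 mm ahead of the tongs' origin, within 25 mm of their middle line; both over 90 mm above the worktop, roll at rest (0.03 m/s), touching no robot, keeper or rest (value of joint cam_lever above 1.2 rad and value of joint cover above 0.125 m and contact force between the fingers and tongs above 2 N and contact force between tongs and roll above 2 N and height (world z) of each of roll, tongs above 0.09 m and x of roll in the frame of tongs between 0.065 and 0.125 m and y of roll in the frame of tongs between -0.025 and 0.025 m and contact force between each of the arm, the fingers and roll below 0.1 N and contact force between keeper and roll below 0.05 N and contact force between each of keeper, rest and tongs below 0.05 N and linear speed of roll below 0.03 m/s); the arm keeps its last pose, push and grip.
It fails at once if the robot touched the roll itself (contact force between any of the fingers, the arm and roll above 0.5 N).
It fails at once if the can was disturbed (distance of drink_can from where it was at the start of the episode above 0.03 m).
It fails at once if the jigger was disturbed (distance of jigger from where it was at the start of the episode above 0.03 m).
It also fails if it takes over 64 s, if anything falls off the work surface, if the arm or the gripper's body presses on something with over 40 N, if the wrist force passes 120 N, or if a joint passes its speed limit or range.

## Working session

There is one attempt and no reset: what is moved stays moved. The work goes in short steps, Python scripts to look and compute and a shell command to move; the robot and the scene stay as the last step left them, time stands still between calls to the robot, and variables do not carry over. Pictures are saved under pics/ and viewed, at most 13 in all, crops included, and the job is handed in when it is done.

```bash
mkdir -p pics; cat > h.py <<'E'
import numpy as np,cv2
from scipy.spatial.transform import Rotation as R
from station import arm,grab_frame,hand_in
def rot(o):
    o=np.array(o,float)
    return o if o.shape==(3,3) else (R.from_rotvec(o).as_matrix() if o.size==3 else R.from_quat(o).as_matrix())
def snap(name,fn):
    s=arm.observe(); f=grab_frame(name); cv2.imwrite('pics/'+fn+'.png',f['frame'][:,:,::-1])
    if 'hand_eye' in f:
        H=np.array(f['hand_eye']); T=np.eye(4); T[:3,:3]=rot(s['orientation']); T[:3,3]=s['tcp_pos']; M=T@H; eye,Rm=M[:3,3],M[:3,:3]
    else: eye,Rm=np.array(f['eye']),rot(f['orientation'])
    fl=f['frame'].shape[0]/2/np.tan(np.radians(f['fov_y'])/2)
    np.savez('pics/'+fn+'.npz',eye=eye,R=Rm,f=fl,c=[f['cx'],f['cy']])
def px2w(fn,u,v,z):
    d=np.load('pics/'+fn+'.npz'); r=d['R']@np.array([(u-d['c'][0])/d['f'],(v-d['c'][1])/d['f'],1])
    return d['eye']+r*(z-d['eye'][2])/r[2]
def w2px(fn,p):
    d=np.load('pics/'+fn+'.npz'); q=d['R'].T@(np.array(p)-d['eye']); return q[:2]/q[2]*d['f']+d['c']
def rel(p):  # world target point -> tool-axis shift mm from current pose
    s=arm.observe(); return rot(s['orientation']).T@(np.array(p)-s['tcp_pos'])*1000
E
python3 - <<'E'
from h import *
s=arm.observe();print(s)
for n in('top','side','wrist'):
    snap(n,n+'0'); d=np.load(f'pics/{n}0.npz');print(n,d['eye'],d['R'].round(3).tolist(),d['f'],d['c'])
a=[cv2.imread(f'pics/{n}0.png') for n in('top','side')]
E
```

```text
{'time': 0.0, 'qpos': array([-1.20319539,  0.68998831, -0.19450873,  1.56636497,  0.15728558,
        0.90253809, -0.21511558]), 'dq': array([ 1.88230234e-05, -1.59837080e-03,  8.07511880e-05, -1.01404654e-04,
       -5.84998449e-04,  4.34242456e-04,  6.84985716e-04]), 'tau': array([ 1.04936222e-03, -5.39622009e+01, -1.26600165e+00, -1.58539760e+01,
        9.15059878e-03,  9.68059787e-03,  4.14574231e-06]), 'tcp_pos': array([0.20461117, 0.5898795 , 0.24747563]), 'orientation': array([-5.21781580e-01, -3.09777359e+00,  2.98387569e-03]), 'wrist_force': array([-0.56920136, -0.11137118,  0.10049311]), 'torque': array([ 0.02420979,  0.0024818 , -0.01667653]), 'grasp_force': 0.0, 'finger_gap': 0.9982749897426283}
top [ 0.37759412 -0.08921206  1.48814644] [[-0.014, -0.998, 0.06], [-1.0, 0.014, -0.01], [0.009, -0.06, -0.998]] 460.4733871084574 [257.29438965 194.66760224]
side [-0.53237239 -0.34898241  1.00442725] [[0.211, -0.64, 0.739], [-0.977, -0.127, 0.169], [-0.015, -0.758, -0.652]] 461.9456233139837 [258.49795494 181.59997705]
wrist [0.12747291 0.61620426 0.37396879] [[0.328, 0.896, 0.299], [0.945, -0.311, -0.105], [-0.001, 0.317, -0.949]] 331.9058958118925 [250.89507104 189.65639895]
```

View pics/top0.png

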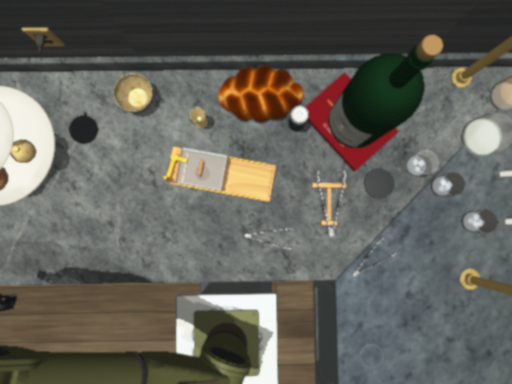

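View pics/side0.png

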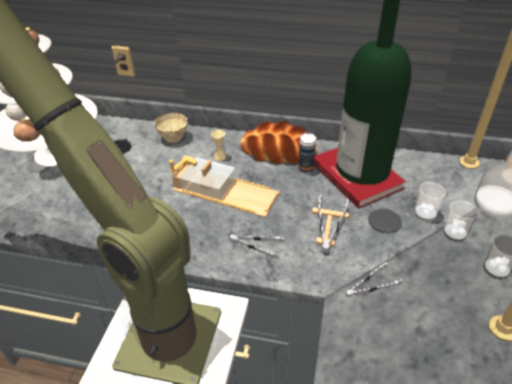

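Top view: the lever is at about (173,163), the cover at (203,170) and the board's far end at (273,190). The candidate tongs are: on the rest (330,205), loose on the worktop (268,237) and loose at (375,258). I choose the pair on the rest, about 64 px ≈ 205 mm long; the loose ones look shorter. Next I check this in a close crop.

```bash
python3 - <<'E'
from h import *
im=cv2.imread('pics/top0.png')[100:245,160:360]
cv2.imwrite('pics/c1.png',cv2.resize(im,None,fx=4,fy=4,interpolation=cv2.INTER_CUBIC))
E
```

```text
(no output)
```

View pics/c1.png

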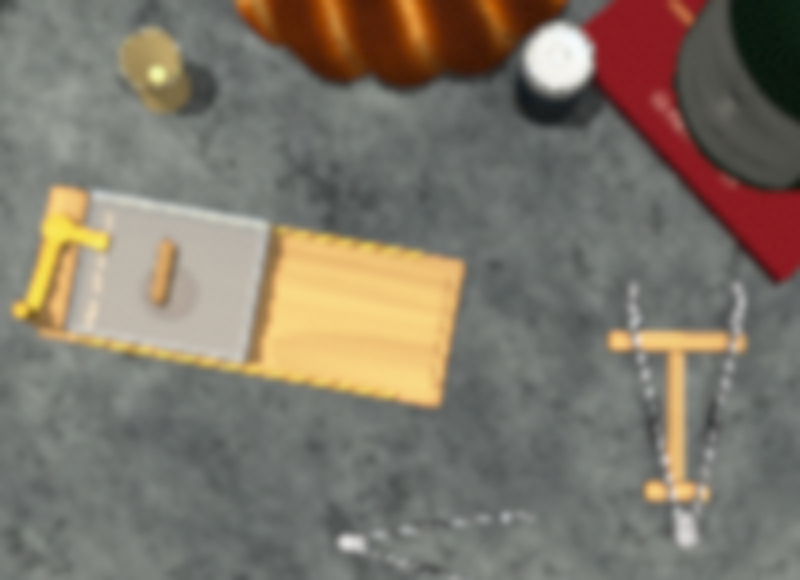

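```bash
cat >> h.py <<'E'
def crop(x,y,z): return px2w('top0',160+x/4-.375,100+y/4-.375,z)
E
python3 - <<'E'
from h import *
from scipy.optimize import least_squares
# keeper local pts: x,y ; crop px ; z
K=[((60,-165),(465,261),.013),((-60,-165),(441,405),.013),((20,150),(60,228),.085),((0,65),(162,272),.09),((55,165),(50,187),.06)]
W=np.array([crop(*p,z)[:2] for _,p,z in K]);L=np.array([k[0] for k in K])/1000
def tf(q,L): c,s=np.cos(q[2]),np.sin(q[2]); return L@np.array([[c,s],[-s,c]])+q[:2]
r=least_squares(lambda q:(tf(q,L)-W).ravel(),[.4,.1,0])
print('keeper',r.x,'res mm',((tf(r.x,L)-W)*1000).round(1).tolist())
pin=crop(22,311,.115); print('pin',pin,'pivot',tf(r.x,np.array([[.02,.15]])),'grip',crop(162,272,.093))
print('lever len',np.linalg.norm(pin[:2]-tf(r.x,np.array([.02,.15]))))
a,b=crop(677,342,.014),crop(676,491,.014);print('rest',a,b,(a+b)/2,'yaw',np.degrees(np.arctan2(*(a-b)[[1,0]])),np.linalg.norm(a-b))
print('bow',crop(686,538,.03),'jawtips',crop(633,288,.036),crop(741,288,.036))
print('can',crop(559,55,.135),'jigger',crop(152,50,.101))
np.save('k.npy',r.x)
E
```

```text
keeper [ 0.5345285   0.00667882 -0.18599089] res mm [[1.1, -1.2], [-1.0, -0.2], [-0.5, 2.2], [-0.3, 0.7], [0.7, -1.4]]
pin [0.51594795 0.17168318 0.115     ] pivot [[0.58192163 0.15039344]] grip [0.54652785 0.06949974 0.093     ]
lever len 0.06932372759510086
rest [ 0.49403899 -0.33468987  0.014     ] [ 0.37449969 -0.3310524   0.014     ] [ 0.43426934 -0.33287114  0.014     ] yaw -1.7429179320891042 0.1195946320078573
bow [ 0.3373558  -0.33546232  0.03      ] jawtips [ 0.53573245 -0.2970949   0.036     ] [ 0.53459011 -0.38291095  0.036     ]
can [ 0.69998266 -0.23164134  0.135     ] jigger [0.71570309 0.07503416 0.101     ]
```

```bash
python3 - <<'E'
from h import *
print(rot(arm.observe()['orientation']).round(3).tolist()); print(rel([.516,.172,.20]))
E
```

```text
[[-0.945, 0.328, -0.0], [0.328, 0.945, -0.001], [-0.0, -0.001, -1.0]]
[-431.1161567  -292.91835197   48.11422372]
```

```bash
python3 -m creep '[-50,-34,6,0,85, -100,-68,12,0,85, -150,-102,18,0,85, -200,-136,24,0,85, -250,-170,30,0,85, -300,-204,36,0,85, -350,-238,42,0,85, -390,-266,48,0,85]' 30
python3 -m creep '[-20,-13,0,0,60, -41,-27,0,0,60, -41,-27,0,0,60, -41,-27,0,0,60, -41,-27,0,0,60, -41,-27,0,0,60, -41,-27,0,0,60, -41,-27,0,0,60]'
python3 - <<'E'
from h import *
snap('wrist','w1'); print(arm.observe()['tcp_pos'],w2px('w1',[.516,.172,.118]),w2px('w1',[.5465,.0695,.096]))
E
```

```text
time: 1.15
tcp_pos: [0.4875, 0.2088, 0.2]
orientation: [0.525, 3.097, -0.001]
wrist_force: [-0.4, -0.3, 0.0]
finger_gap: 0.996
grasp_force: 0.0
time: 2.15
tcp_pos: [0.5159, 0.1727, 0.2003]
orientation: [0.521, 3.098, 0.0]
wrist_force: [0.0, 0.3, 0.5]
finger_gap: 0.698
grasp_force: 0.0
[0.51594204 0.17257428 0.20029377] [250.86567279 206.71281208] [141.84594742 269.65481285]
```

View pics/w1.png

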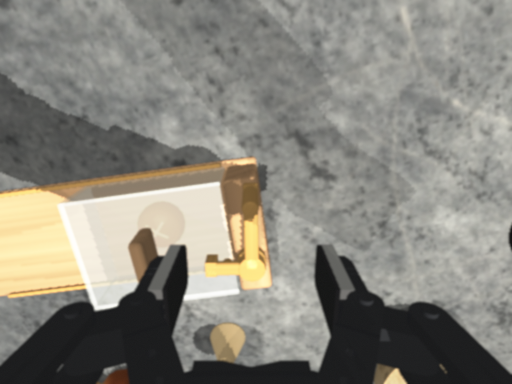

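The wrist view shows the pin at about (250,200), centred between the fingers and agreeing with the prediction of (251,207). The cover's grip is at (143,255) and the roll, under the cover, at (161,222). I go down on the pin.

```bash
python3 -m creep '[0,0,40,0,60, 0,0,70,0,60, 0,0,90,0,60, 0,0,96,0,60, 0,0,96,0,30, 0,0,96,0,10, 0,0,96,0,5, 0,0,96,0,5]' 25
python3 -m creep '[0,0,0,0,5, 0,0,0,0,5, 0,0,0,0,5, 0,0,0,0,5, 0,0,0,0,5, 0,0,0,0,5, 0,0,0,0,5, 0,0,0,0,5]'
python3 - <<'E'
from h import *
s=arm.observe();print(s['tcp_pos'],s['wrist_force'],px2w('w1',161,222,.043),px2w('w1',143,256,.090))
k=np.load('k.npy');P=np.array([.5819,.1504])
p=s['tcp_pos'][:2]-P;a0=np.arctan2(p[1],p[0]);r=np.linalg.norm(p);print('r',r,np.degrees(a0), 'lever',np.pi+k[2]-a0)
end=np.pi+k[2]-1.55
for a in np.linspace(a0,end,9)[1:]:
    print(rel([*(P+.07*np.array([np.cos(a),np.sin(a)])),s['tcp_pos'][2]]).round(1))
E
```

```text
time: 3.2
tcp_pos: [0.5165, 0.1727, 0.1051]
orientation: [0.522, 3.097, 0.001]
wrist_force: [-0.8, -0.8, 5.0]
finger_gap: 0.13
grasp_force: 25.5
time: 4.2
tcp_pos: [0.5165, 0.1727, 0.105]
orientation: [0.522, 3.097, 0.001]
wrist_force: [-0.3, 0.0, 6.1]
finger_gap: 0.125
grasp_force: 25.7
[0.51646543 0.17267511 0.10503631] [-0.33609599  0.01462368  6.13820416] [0.53077232 0.07833272 0.043     ] [0.5381248  0.07238668 0.09      ]
r 0.06912208823263978 161.20050113730272 lever 0.1421222589823934
[-0.1 12.3  0. ]
[-3.3 24.2  0. ]
[-8.5 35.3  0. ]
[-15.5  45.4   0.1]
[-24.2  54.1   0.1]
[-34.3  61.1   0.1]
[-45.5  66.3   0.1]
[-57.4  69.4   0.1]
```

```bash
python3 -m creep '[0,12,-2,0,5, -3,24,-2,0,5, -8,35,-2,0,5, -15,45,-2,0,5, -24,54,-2,0,5, -34,61,-2,0,5, -45,66,-2,0,5, -57,69,-2,0,5]' 25
python3 -m creep '[0,0,0,0,5, 0,0,0,0,5, 0,0,0,0,25, 0,0,0,0,40, 0,0,0,0,40, 0,0,-30,0,40, 0,0,-70,0,40, 0,0,-95,0,40]'
python3 - <<'E'
from h import *
snap('wrist','w2'); k=np.load('k.npy');s=arm.observe();print(s['tcp_pos'],rot(s['orientation']).round(3).tolist());
print(rel([.543,.071,.2]), 'keeper yaw',np.degrees(k[2]))
E
```

```text
time: 5.2
tcp_pos: [0.5927, 0.2195, 0.106]
orientation: [-0.521, -3.097, -0.0]
wrist_force: [-2.4, -1.0, -6.5]
finger_gap: 0.129
grasp_force: 24.7
time: 6.2
tcp_pos: [0.5933, 0.2195, 0.2037]
orientation: [0.521, 3.095, 0.003]
wrist_force: [0.1, -0.4, -0.9]
finger_gap: 0.467
grasp_force: 0.0
[0.59483067 0.2202561  0.20668828] [[-0.945, 0.328, 0.008], [0.328, 0.945, 0.003], [-0.006, 0.006, -1.0]]
[ 8.50642209e-02 -1.58035388e+02  5.77452233e+00] keeper yaw -10.656493248140867
```

View pics/w2.png

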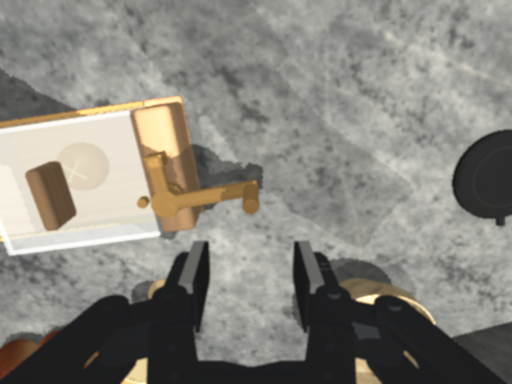

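The lever now points outwards, pin at (250,197), so it is fully over; the cover is still shut, with its block at (50,195). Next: the cover grip.

```bash
python3 - <<'E'
from h import *
print(rel([.5465,.0705,.13]).round(1))
E
```

```text
[  -3.  -157.8   75.8]
```

```bash
python3 -m creep '[-1,-40,0,0,40, -2,-80,0,-4,40, -3,-120,0,-8,40, -3,-157,0,-8,40, -3,-157,30,-8,40, -3,-157,60,-8,40, -3,-157,76,-8,40, -3,-157,76,-8,40]' 30
python3 - <<'E'
from h import *
snap('wrist','w3'); s=arm.observe();print(s['tcp_pos'],rot(s['orientation']).round(3).tolist());print(w2px('w3',[.5465,.0705,.096]))
E
```

```text
time: 7.25
tcp_pos: [0.5433, 0.0698, 0.1245]
orientation: [-0.304, -3.125, 0.001]
wrist_force: [0.0, -0.7, 0.1]
finger_gap: 0.467
grasp_force: 0.0
[0.5439951  0.07001038 0.12535604] [[-0.981, 0.192, 0.0], [0.192, 0.981, 0.0], [0.0, 0.0, -1.0]]
[254.67115525 249.23303154]
```

View pics/w3.png

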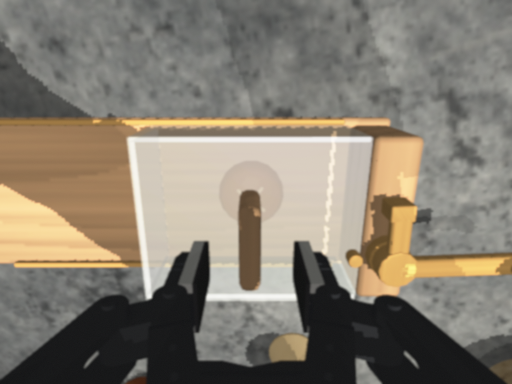

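The block is centred between the fingers at (250,240), and the roll shows through the cover at (251,192). I descend, grip and slide.

```bash
python3 -m creep '[0,0,20,0,40, 0,0,39,0,40, 0,0,39,0,20, 0,0,39,0,5, 0,0,39,0,5, 0,0,39,0,5, 0,0,39,0,5, 0,0,39,0,5]' 30
python3 -m creep '[0,-20,0,0,5, 0,-40,0,0,5, 0,-62,0,0,5, 0,-84,0,0,5, 0,-106,0,0,5, 0,-128,0,0,5, 0,-140,0,0,5, 0,-146,0,0,5]'
python3 -m creep '[0,-3,0,0,5, 0,-3,0,0,5, 0,-3,0,0,20, 0,-3,0,0,40, 0,-3,0,0,40, 0,-3,-30,0,40, 0,-3,-80,0,40, 0,-3,-120,0,40]'
python3 - <<'E'
from h import *
print('roll',px2w('w3',251,192,.038)); snap('top','top2');snap('wrist','w4')
im=cv2.imread('pics/top2.png')[100:245,160:360]
cv2.imwrite('pics/c2.png',cv2.resize(im,None,fx=4,fy=4,interpolation=cv2.INTER_CUBIC))
E
```

```text
time: 8.3
tcp_pos: [0.5441, 0.0689, 0.0872]
orientation: [0.305, 3.126, -0.001]
wrist_force: [-3.0, -3.8, 6.5]
finger_gap: 0.132
grasp_force: 35.4
time: 9.3
tcp_pos: [0.5161, -0.0742, 0.0871]
orientation: [0.305, 3.124, 0.002]
wrist_force: [-0.2, 1.0, 7.5]
finger_gap: 0.134
grasp_force: 35.5
time: 10.3
tcp_pos: [0.5152, -0.0764, 0.2078]
orientation: [0.304, 3.126, 0.001]
wrist_force: [0.6, -0.1, 0.0]
finger_gap: 0.467
grasp_force: 0.0
roll [0.53442859 0.07092141 0.038     ]
```

View pics/c2.png

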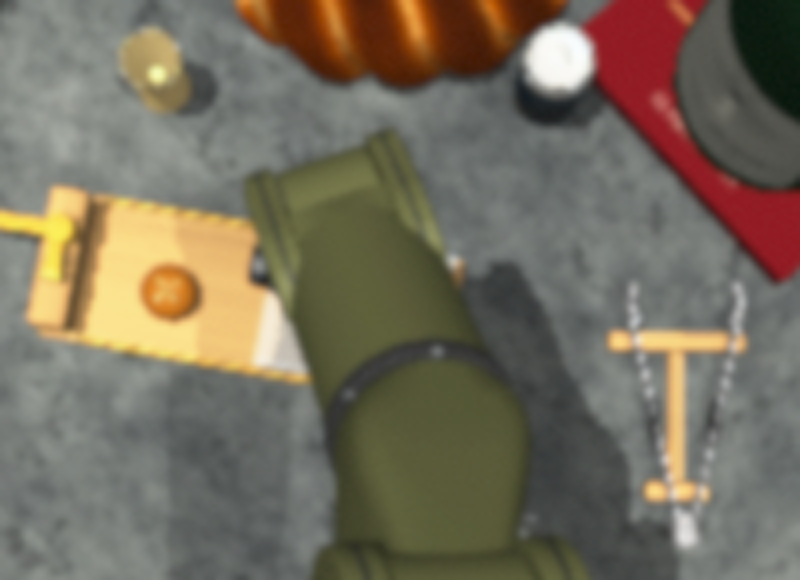

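The cover is open (moved about 148 mm), the roll lies bare at crop (170,291), and the lever has stayed over. Next I go above the tongs.

```bash
python3 - <<'E'
from h import *
print('roll',px2w('top2',160+170/4-.375,100+291/4-.375,.03)); print(rel([.434,-.335,.16]).round(1),arm.observe()['qpos'].round(2))
E
```

```text
roll [0.53889395 0.07042155 0.03      ]
[  32.5 -270.    49.4] [ 0.3   0.63 -0.39  1.91  0.37  0.66  1.06]
```

```bash
python3 -m creep '[6,-45,0,0,85, 12,-90,0,-2,85, 18,-140,0,-5,85, 23,-190,0,-8,85, 28,-235,0,-10,85, 32,-265,0,-10,85, 32,-270,25,-10,85, 32,-270,50,-10,85]'
python3 -m creep '[0,0,0,0,85, 0,0,0,0,85, 0,0,0,0,85, 0,0,0,0,85, 0,0,0,0,85, 0,0,0,0,85, 0,0,0,0,85, 0,0,0,0,85]'
python3 - <<'E'
from h import *
snap('wrist','w5'); s=arm.observe();print(s['tcp_pos'],rot(s['orientation']).round(3).tolist())
for p in ([.434,-.335,.034],[.3375,-.335,.024],[.494,-.3347,.014],[.3745,-.331,.014],[.434,-.3065,.034],[.434,-.3635,.034]):print(p,w2px('w5',p).round(0))
E
```

```text
time: 11.4
tcp_pos: [0.4307, -0.3362, 0.1548]
orientation: [-0.034, -3.141, -0.0]
wrist_force: [-0.2, 0.1, 0.2]
finger_gap: 0.999
grasp_force: 0.0
time: 12.4
tcp_pos: [0.4316, -0.3352, 0.1562]
orientation: [-0.031, -3.141, -0.0]
wrist_force: [-0.1, 0.3, 0.1]
finger_gap: 0.992
grasp_force: 0.0
[ 0.43160245 -0.33524648  0.15624154] [[-1.0, 0.02, 0.0], [0.02, 1.0, 0.0], [-0.0, 0.0, -1.0]]
[0.434, -0.335, 0.034] [252. 191.]
[0.3375, -0.335, 0.024] [249.  61.]
[0.494, -0.3347, 0.014] [253. 247.]
[0.3745, -0.331, 0.014] [256. 112.]
[0.434, -0.3065, 0.034] [288. 190.]
[0.434, -0.3635, 0.034] [216. 192.]
```

View pics/w5.png

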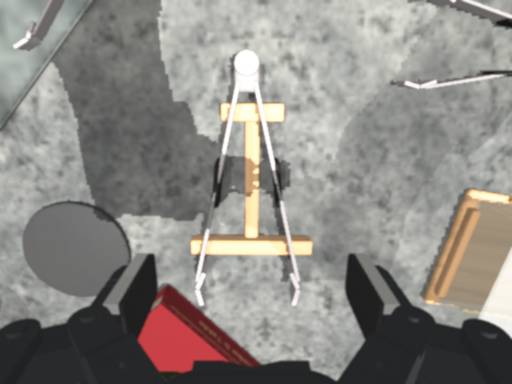

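Tongs: bow at (247,63), grips at (218,182) and (281,180), jaw tips at (200,303) and (296,301), bars at (252,112) and (251,245).

```bash
python3 - <<'E'
from h import *
for n,u,v,z in (('gl',281,180,.034),('gr',218,182,.034),('bowtip',247,50,.034),('bow',247,65,.034),('jl',296,301,.036),('jr',200,303,.036),('bar-',252.5,112,.014),('bar+',251,245,.014)):print(n,px2w('w5',u,v,z).round(4))
E
```

```text
gl [ 0.4254 -0.3121  0.034 ]
gr [ 0.426  -0.3615  0.034 ]
bowtip [ 0.3309 -0.3365  0.034 ]
bow [ 0.3406 -0.3367  0.034 ]
jl [ 0.5366 -0.2981  0.036 ]
jr [ 0.5369 -0.3829  0.036 ]
bar- [ 0.3748 -0.3334  0.014 ]
bar+ [ 0.4923 -0.3369  0.014 ]
```

```bash
python3 -m creep '[2,-1,50,0,85, 2,-1,90,0,85, 2,-1,115,0,85, 2,-1,130,0,85, 2,-1,136,0,85, 2,-1,136,0,85, 2,-1,136,0,70, 2,-1,136,0,60]' 30
python3 -m creep '[0,0,0,0,54, 0,0,0,0,52, 0,0,0,0,51, 0,0,0,0,51, 0,0,0,0,51, 0,0,0,0,51, 0,0,0,0,51, 0,0,0,0,51]'
```

```text
time: 13.45
tcp_pos: [0.43, -0.3366, 0.021]
orientation: [0.031, 3.14, -0.001]
wrist_force: [-0.0, -0.3, 0.7]
finger_gap: 0.705
grasp_force: 0.3
time: 14.45
tcp_pos: [0.4303, -0.3367, 0.0215]
orientation: [0.031, 3.14, -0.002]
wrist_force: [-0.8, 0.3, 7.4]
finger_gap: 0.602
grasp_force: 6.9
```

```bash
python3 -m creep '[0,0,-5,0,51, 0,0,-15,0,51, 0,0,-30,0,51, 0,0,-50,0,51, 0,0,-70,0,51, 0,0,-85,0,51, 0,0,-90,0,51, 0,0,-90,0,51]'
python3 - <<'E'
from h import *
snap('wrist','w6');snap('side','s6');s=arm.observe();print(s['tcp_pos'],s['grasp_force'],s['finger_gap'])
a=cv2.imread('pics/w6.png');u,v=w2px('s6',s['tcp_pos']).astype(int)
b=cv2.imread('pics/s6.png')[max(v-70,0):v+70,u-70:u+70];b=cv2.resize(b,(384,384));cv2.imwrite('pics/d6.png',cv2.resize(np.hstack([a,b]),(800,343)))
E
```

```text
time: 15.45
tcp_pos: [0.4295, -0.3363, 0.1104]
orientation: [0.031, 3.141, -0.0]
wrist_force: [1.0, 0.2, -1.1]
finger_gap: 0.597
grasp_force: 4.8
[ 0.42920369 -0.33601185  0.10974206] 4.766721306368709 0.5996814175029646
```

View pics/d6.png

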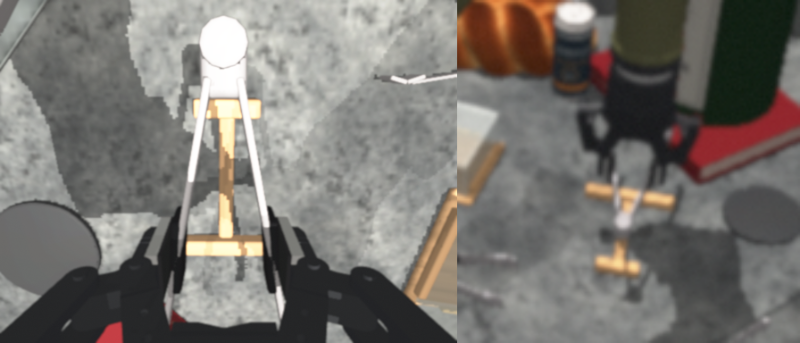

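```bash
python3 - <<'E'
from h import *
for z in (.10,.11,.122,.13,.14): print(z,w2px('w6',[.3395,-.336,z]).round(1))
for n,p in(('w5',[.3406,-.3367,.034]),('w6',[.3395,-.336,.122])):
    d=np.load(f'pics/{n}.npz');print(n,(d['R'].T@(np.array(p)-d['eye']))[2])
for n,c in(('w5',(247,63)),('w6',(251,47))):
    im=cv2.imread(f'pics/{n}.png');m=(cv2.cvtColor(im,cv2.COLOR_BGR2GRAY)>235).astype(np.uint8);x,l,s,q=cv2.connectedComponentsWithStats(m);i=l[c[1],c[0]];print(n,s[i],q[i])
E
```

```text
0.1 [248.6  55.9]
0.11 [248.4  54.1]
0.122 [248.2  51.4]
0.13 [248.   49.3]
0.14 [247.7  46.2]
w5 0.23289600129012017
w6 0.10627103775528636
w5 [ 223   50   61  120 2456] [251.21864821 105.38070033]
w6 [ 224   18   53   57 2298] [249.97911227  46.42254134]
```

The tongs hang level in the fingers, clear of the rest (bow at (251,47) of the wrist frame as predicted for level). Next: the roll position by colour, then carry.

```bash
python3 -m creep '[0,0,-20,0,51, 0,0,-40,0,51, 0,20,-50,0,51, 0,50,-50,0,51, 0,85,-50,0,51, 0,120,-50,0,51, -2,155,-50,0,51, -4,185,-50,0,51]'
python3 - <<'E'
from h import *
im=cv2.imread('pics/top2.png')[160:185,188:216].astype(int)
m=((im[:,:,2]-im[:,:,0]>70)&(im[:,:,1]<im[:,:,2]*.66)).astype(np.uint8)
x,l,s,q=cv2.connectedComponentsWithStats(m);i=1+s[1:,4].argmax();print(s[i],q[i]+[188,160])
print(px2w('top2',*(q[i]+[188,160]),.026)); print(rel([.442,.072,.16]).round(1))
E
```

```text
time: 16.55
tcp_pos: [0.4364, -0.1482, 0.1599]
orientation: [-0.027, -3.14, -0.002]
wrist_force: [0.3, 1.0, -0.8]
finger_gap: 0.599
grasp_force: 4.8
[ 8  7 13 12 92] [202.40217391 172.64130435]
[0.53847194 0.0699832  0.026     ]
[-1.800e+00  2.202e+02  2.000e-01]
```

```bash
python3 -m creep '[-1,30,0,0,51, -1,65,0,0,51, -2,100,0,0,51, -2,140,0,0,51, -3,175,0,0,51, -3,205,0,0,51, -3,220,0,0,51, -3,220,0,0,51]'
python3 -m creep '[0,0,30,0,51, 0,0,60,0,51, 0,0,80,0,51, 0,0,90,0,51, 0,0,90,0,51, 0,0,90,0,51, 0,0,90,0,51, 0,0,90,0,51]'
python3 - <<'E'
from h import *
snap('side','s7');snap('top','t7');s=arm.observe();print(s['tcp_pos'],s['grasp_force'],s['finger_gap'],rot(s['orientation'])[:,1].round(3))
u,v=w2px('s7',[.53,.07,.03]).astype(int);print(u,v,w2px('t7',[.538,.07,.03]))
b=cv2.imread('pics/s7.png')[v-50:v+50,u-50:u+50];c=cv2.imread('pics/t7.png')[125:225,155:255]
f=lambda x:cv2.resize(x,(400,400),interpolation=cv2.INTER_CUBIC)
cv2.imwrite('pics/d7.png',np.hstack([f(b),f(c)]))
E
```

```text
time: 17.55
tcp_pos: [0.4438, 0.0696, 0.1601]
orientation: [-0.027, -3.141, -0.0]
wrist_force: [0.5, 0.2, -0.5]
finger_gap: 0.598
grasp_force: 4.8
time: 18.55
tcp_pos: [0.4448, 0.0686, 0.0707]
orientation: [0.031, 3.141, 0.001]
wrist_force: [-0.1, -0.2, -1.0]
finger_gap: 0.597
grasp_force: 4.8
[0.44466347 0.06860569 0.07055718] 4.765991160486294 0.5948740662486458 [0.02 1.   0.  ]
205 183 [202.25977937 172.65315866]
```

View pics/d7.png

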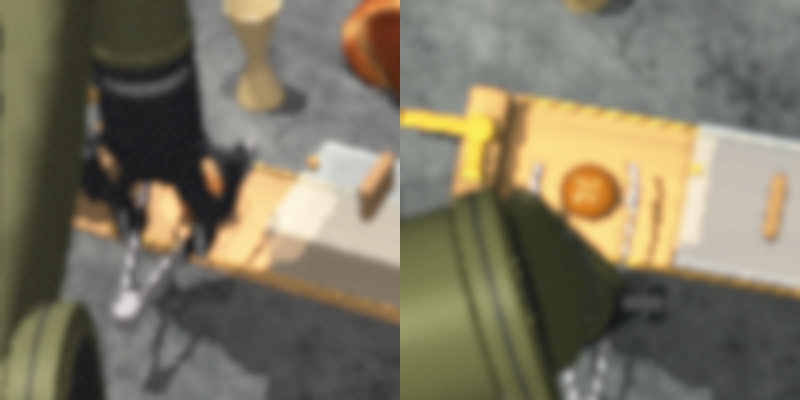

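Jaw tips at top-frame (189.5,167.5) and (213.3,166.3), roll at (202.5,172.6). The roll lies between them; I work out the residual.

```bash
python3 - <<'E'
from h import *
a,b=px2w('t7',189.1,166,.085),px2w('t7',212.9,165.3,.085);print(a,b,(a+b)/2)
r=px2w('t7',202.3,172.4,.028);print(r)
print(rel([.443,.072,.0255]))
E
```

```text
[0.55294202 0.10407406 0.085     ] [0.55413701 0.03129106 0.085     ] [0.55353951 0.06768256 0.085     ]
[0.53902783 0.07008474 0.028     ]
[ 1.75316783  3.3489197  45.057173  ]
```

```bash
python3 -m creep '[2,3,0,0,51, 2,3,10,0,51, 2,3,20,0,51, 2,3,30,0,51, 2,3,38,0,51, 2,3,44,0,51, 2,3,44,0,51, 2,3,44,0,51]' 20
python3 -m creep '[0,0,0,0,48, 0,0,0,0,45, 0,0,0,0,42, 0,0,0,0,40, 0,0,0,0,38, 0,0,0,0,36, 0,0,0,0,34, 0,0,0,0,32]' 40
python3 -m creep '[0,0,0,0,25, 0,0,0,0,25, 0,0,0,0,25, 0,0,0,0,25, 0,0,0,0,25, 0,0,0,0,25, 0,0,0,0,25, 0,0,0,0,25]' 40
```

```text
time: 19.65
tcp_pos: [0.4419, 0.0717, 0.0252]
orientation: [-0.028, -3.14, 0.001]
wrist_force: [0.5, 0.5, -1.5]
finger_gap: 0.6
grasp_force: 4.8
time: 20.65
tcp_pos: [0.4426, 0.0717, 0.0263]
orientation: [0.031, 3.141, 0.0]
wrist_force: [-0.2, 0.6, -0.7]
finger_gap: 0.436
grasp_force: 40.0
time: 21.65
tcp_pos: [0.4426, 0.0717, 0.0263]
orientation: [0.031, 3.141, 0.0]
wrist_force: [-0.5, 0.1, 0.7]
finger_gap: 0.437
grasp_force: 40.0
```

The fingers stopped at 37 mm with 40 N, as they should with the roll in the jaws. Lift.

```bash
python3 -m creep '[0,0,-5,0,25, 0,0,-15,0,25, 0,0,-30,0,25, 0,0,-50,0,25, 0,0,-70,0,25, 0,0,-95,0,25, 0,0,-120,0,25, 0,0,-135,0,25]'
python3 -m creep '[0,0,-10,0,25, 0,0,-15,0,25, 0,0,-15,0,25, 0,0,-15,0,25, 0,0,-15,0,25, 0,0,-15,0,25, 0,0,-15,0,25, 0,0,-15,0,25]'
python3 - <<'E'
from h import *
snap('side','s8');snap('top','t8');s=arm.observe();print(s['tcp_pos'],s['grasp_force'],s['finger_gap'])
u,v=w2px('s8',[.53,.07,.1]).astype(int);print(w2px('t8',[.538,.07,.18]))
b=cv2.imread('pics/s8.png')[v-50:v+50,u-50:u+50];c=cv2.imread('pics/t8.png')[125:225,155:255]
f=lambda x:cv2.resize(x,(400,400),interpolation=cv2.INTER_CUBIC)
cv2.imwrite('pics/d8.png',np.hstack([f(b),f(c)]))
E
```

```text
time: 22.65
tcp_pos: [0.4424, 0.0712, 0.1621]
orientation: [0.032, 3.141, -0.0]
wrist_force: [0.2, 0.7, -0.5]
finger_gap: 0.438
grasp_force: 40.3
time: 23.65
tcp_pos: [0.4426, 0.0716, 0.1762]
orientation: [-0.031, -3.141, -0.0]
wrist_force: [0.6, -0.1, -0.5]
finger_gap: 0.432
grasp_force: 40.3
[0.44259574 0.07160867 0.17628516] 40.346723198890686 0.4373541988397763
[196.47187662 166.97344036]
```

View pics/d8.png

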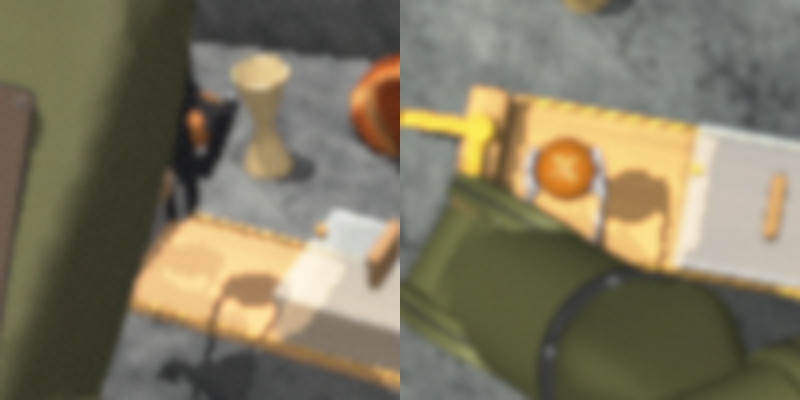

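The roll is held between the jaws at (196,167) in the top frame, as predicted for z ≈ 0.18. Its shadow is detached and the lever and cover are unchanged. Handing in.

```bash
python3 -c "
from h import *
print(hand_in())"
```

```text
the job is handed in; nothing more can be done
None
```

I handed the job in at about 24 s. The lever is fully over, the cover is open by about 148 mm, and the roll is held still in the tongs about 17 cm above the worktop. `hand_in()` gave no verdict, so the judged result isn't known.

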